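Set the running play of a robot car's wheel nut

TASK

On the module that carries the black-tyred wheel, screw the knurled nut down (clockwise from above) until it bottoms out on the hub, then back it off a quarter turn so that the wheel runs free with a little play. Finish while still gripping that nut at the quarter turn: do not let go, it has to be held there for the lock screw. Leave the nut on the toothed gear's module and the loose parts lying about as they are.

Things in the scene. Friction and masses are not known exactly. Their poses are not given: they have to be found in the camera images.
- wheel_nut (a joint): Angle of the knurled aluminium nut on the wheel's axle, rad: 0 = bottomed out on the hub (hard stop), growing as it is unscrewed (counter-clockwise from above). Right-hand thread, 8 mm rise per turn, already started; it starts 1.9 to 3.6 rad up and can go to 6 rad. Turning takes about 0.07 N m; it stays where it is left.
- wheel_nut_grip (a point): On the vertical axis of the wheel's nut, 21 mm above its underside, 9 mm below its flat top; rises and turns with it. The nut is a round cap, 38 mm across, 30 mm tall, to be gripped across its sides from above at any yaw. At the stop its underside is 92 mm above the table. A 3 mm high rib on top runs from centre to rim along its x axis. With the TCP here the fingertips clear the hub.
- wheel_module: Fixed to the table: grey perforated base plate 128 x 96 x 10 mm, a grey gearbox block and an upright axle at its centre with the wheel lying on it: black tyre 90 mm across, 60 to 88 mm above the table, white hub disc (top 89 mm), boss 32 mm across (top 92 mm), then the nut. The wheel spins freely. Origin: centre of the plate's underside, z up, x along the plate's length.
- gear_module: Fixed assembly like the wheel module, but with a white toothed gear 90 mm in diameter, 12 mm thick, top 88 mm above the table, instead of the wheel, and an identical nut on it, to be left alone. Origin: centre of the underside of its base plate. The two modules stand left and right, either way round.
- gear_nut_mark (a point): Outer part of the rib on the gear module's nut, 15 mm off the nut's axis, 33 mm above the nut's underside (125 to 130 mm above the table). That nut must not be turned.
- controller: Loose white controller box 70 x 110 x 40 mm, a bystander; origin: centre of its underside.
- spare_wheel: Loose small black wheel lying flat, 60 mm in diameter, 22 mm high, a bystander; origin: centre of its underside.
- screwdriver: Loose screwdriver lying along its x axis, 170 mm long with a black handle, a bystander.
- idler_gear: Loose small grey gear lying flat, 45 mm in diameter, 10 mm high, a bystander; origin: centre of its underside.
Things that resemble listed ones, but are neither listed nor needed, are in the scene too. Leave any yellow look-alike of the wheel_module alone.

How it is judged:
On the way:
1. the wheel's nut is bottomed out on the hub (value of joint wheel_nut below 0.08 rad), for 0.2 s.
At the end, for the whole second after the job is handed in: Having been bottomed out (within 0.08 rad of the stop for 0.2 s), the wheel's nut stands 1.13 to 2.01 rad (90 degrees within 25) from the stop, turning under 0.1 rad/s, and the fingers still grip it: contact force above 3 N, TCP within 25 mm of the grip point (value of joint wheel_nut between 1.13 and 2.01 rad and velocity of joint wheel_nut between -0.1 and 0.1 rad/s and contact force between the fingers and wheel_nut above 3 N and distance between the grasp point and wheel_nut_grip below 0.025 m); the arm keeps its last pose, push and grip.
It fails at once if the gear module's nut is turned (distance of gear_nut_mark from where it was at the start of the episode above 0.008 m).
It fails at once if the controller is pushed away (distance of controller from where it was at the start of the episode above 0.03 m).
It fails at once if the spare wheel is pushed away (distance of spare_wheel from where it was at the start of the episode above 0.03 m).
It fails at once if the screwdriver is pushed away (distance of screwdriver from where it was at the start of the episode above 0.03 m).
It fails at once if the idler gear is pushed away (distance of idler_gear from where it was at the start of the episode above 0.03 m).
It also fails if it takes over 61 s, if anything falls off the work surface, if the arm or the gripper's body presses on something with over 40 N, if the wrist force passes 120 N, or if a joint passes its speed limit or range.

ROBOT

A 6-joint arm with a two-finger parallel gripper is mounted at the origin on the work surface. World frame = base frame: x ahead of the robot, y to its left, z up, the work surface at z = 0. Lengths are in m, angles in rad, forces in N, time in s.
With the tool pointing down it reaches from about 0.425 to 0.95 m from the base axis. Payload 3.5 kg.
Tool frame: the origin (TCP) lies between the finger pads, 19 mm behind the fingertips; this is the grasp point; z points along the fingers, y is the line along which they close (so a half turn about z gives the same grasp; the last joint's range is limited). The gripper opens to 85 mm and grips with 20 to 120 N. Pads are 22 mm wide; open, the fingers measure 114 mm over their backs; the gripper's body (76 mm by 85 mm) begins 54 mm behind the grasp point. The pads swing forward as they close: fully open they stand 13 mm farther back than shut.
Start: joints at [-1.369, 0.286, 1.577, -0, 1.279, -0.15], TCP at [0.233, -0.634, 0.25] pointing down, gripper open.
Joint ranges: [-2.77, 2.77], [-0.9, 2.22], [0.21, 2.48], [-1.53, 4.67], [0.24, 2.81], [-2.84, 2.84]. Speed limits (rad/s): [2.79, 2.79, 3.14, 3.14, 3.14, 3.14].

INTERFACE

Orientations are given as a unit quaternion [x, y, z, w].
In Python, from plant import readout, cams, sign_off gives the robot as it stands. The module is installed in compiled form; this text tells all that it offers.
- The arm moves only by the tool step_arm, never from a script. Its argument "increments" is a list of rows, each a list of 2 entries, a list of its own where there are three numbers: the shift along the world's x, y, z in mm, then the turn, a rotation vector about the world's x, y, z in rad. In form: [[[x, y, z], [rx, ry, rz]], ...]. A call has 1 to 8 rows; each row shifts and turns the commanded pose from where the row before left it; what a row does not reach is not made up. A row lasts 1/12 s, in which the tool goes at most 41.7 mm and 7.16 degrees, less where a joint would pass 70% of its speed; a pose out of reach is approached as far as the arm can. A call is refused whole if a number of a shift passes 41.7 or a number of a turn 0.125, either way. A call with a gripper value outside its range is refused whole. "fingers" is the opening, from -1 (shut) to 1 (fully open), set as the call begins (left out, the last holds). The fingers move at their own pace and stop on an object; "grip_force" is the grip in N (left out, the last holds). Time passes only in rows, so rows that do not move let the fingers close. It gives the time, the measured TCP pose, the force, the opening and the grip force at its end, in the units of the state.
- readout.get_state(): the state, without advancing time (a new reading comes with each control period).
- cams.read_camera(name): name is "scene" or "top" or "wrist"; returns the picture (480x640x3 uint8, red, green, blue); there is no depth.
- cams.get_calibration(name): a dict with "fx", "fy", "cx", "cy" (pixels), "eye" and "rotation" of the camera in the world; the wrist camera has in their place "T_tool_cam" (4x4, takes a point from camera to tool coordinates, whose origin is the TCP and whose axes are the flange's). Camera axes: x right, y up, looking along -z (the intrinsics and any distortion apply to the point x, -y, -z); pixel columns grow to the right and rows downward; lengths in m; the calibration is good to about 2 mm. A picture is of the moment at which its call begins: read the wrist's pose just before it. get_calibration takes no time and is no camera call.
- sign_off(): hands the job in; it is judged then, once.
The state is a dict: "time": time; "qpos": joint angles; "dq": joint speeds; "joint_efforts": joint torques, N m; "eef_pos": TCP position; "tcp_rot": TCP orientation; "contact_force": force on the tool from outside, world axes, zero at the start; "wrist_torque": the same for the moment, N m; "opening": opening from 0.0 (shut) to 1.0 (fully open); "finger_force": force on a finger pad.
Only numpy, scipy, OpenCV 4.12 (cv2) and the standard library are available. Lean on these libraries where they do the work, as an engineer would, in place of code of your own. Each camera call takes 0.05 s, during which the arm holds its last target. There are 200 camera calls.

## Working session

There is one attempt and no reset: what is moved stays moved. The work goes in short steps, Python scripts to look and compute and a tool call to move; the robot and the scene stay as the last step left them, time stands still between calls to the robot, and variables do not carry over. Pictures are saved under pics/ and viewed, at most 10 in all, crops included, and the job is handed in when it is done.

Besides the shell and the picture viewer there is one more tool, called after "Emit:" as name(argument=value, ...) on one line, values as JSON. step_arm: Moves the arm, as the interface text tells. Its arguments: {"type":"object","properties":{"increments":{"type":"array","items":{"type":"array"}},"fingers":{"type":"number"},"grip_force":{"type":"number"}},"required":["increments"]}

```bash
mkdir -p pics; python3 - <<'E'
from plant import readout,cams
import cv2,numpy as np
s=readout.get_state();print({k:np.round(v,3) for k,v in s.items()})
a=[cams.read_camera(n)[:,:,::-1] for n in("scene","top")]
for n,i in zip(("scene","top"),a): cv2.imwrite(f"pics/{n}0.png",i)
for n in("scene","top","wrist"):print(n,{k:np.round(v,4).tolist() for k,v in cams.get_calibration(n).items()})
E
```

```text
{'time': np.float64(0.0), 'qpos': array([-1.369,  0.287,  1.578,  0.   ,  1.279, -0.15 ]), 'dq': array([-0.   , -0.001, -0.   , -0.   , -0.001,  0.   ]), 'joint_efforts': array([-2.0000e-03, -4.0599e+01, -2.9263e+01, -0.0000e+00,  6.0000e-03,
        0.0000e+00]), 'eef_pos': array([ 0.232, -0.633,  0.249]), 'tcp_rot': array([ 0.985,  0.175, -0.   , -0.001]), 'contact_force': array([ 0.315, -0.098, -0.162]), 'wrist_torque': array([-0.012, -0.001, -0.042]), 'finger_force': np.float64(0.0), 'opening': np.float64(0.999)}
scene {'fx': 605.3204, 'fy': 605.3204, 'cx': 316.537, 'cy': 244.2025, 'eye': [1.4008, -0.8683, 1.0173], 'rotation': [0.4136, 0.1702, 0.3254, 0.8331]}
top {'fx': 479.3197, 'fy': 479.3197, 'cx': 316.6912, 'cy': 239.0426, 'eye': [0.4392, 0.0148, 1.3426], 'rotation': [-0.0302, 0.0317, 0.7162, -0.6965]}
wrist {'fx': 372.5805, 'fy': 372.5805, 'cx': 321.3233, 'cy': 233.3917, 'T_tool_cam': [[0.0005, 0.9653, 0.2612, 0.0644], [1.0, -0.0003, -0.0008, -0.0009], [-0.0006, 0.2612, -0.9653, -0.1245], [0.0, 0.0, 0.0, 1.0]]}
```

View pics/top0.png

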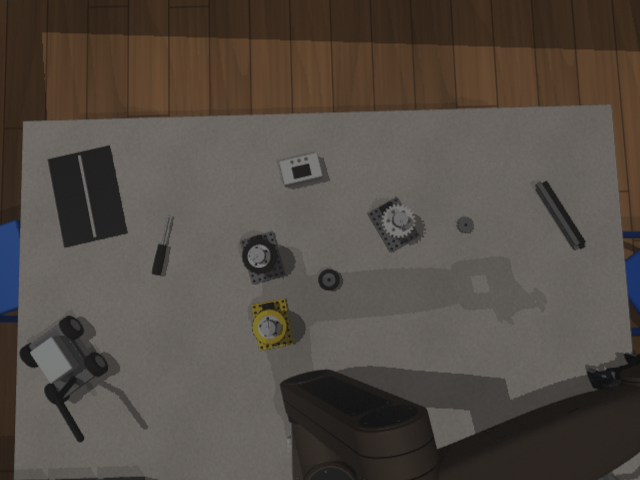

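View pics/scene0.png

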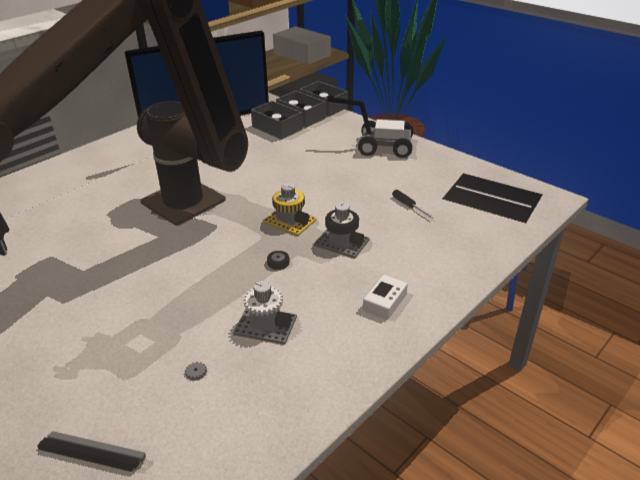

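Top view: candidates are the black-tyred module at (258,256), the yellow look-alike at (270,325) and the toothed gear at (398,218). In the scene view they are at (342,220), (289,200) and (263,300). The black tyre on a grey plate fits the description. I'll confirm it in an enlarged crop.

```bash
cat > h.py <<'E'
import numpy as np,cv2
from scipy.spatial.transform import Rotation as R
from plant import readout,cams
def ray(name,u,v,st=None):
    c=cams.get_calibration(name)
    d=np.array([(u-c["cx"])/c["fx"],-(v-c["cy"])/c["fy"],-1.])
    if name=="wrist":
        T=np.array(c["T_tool_cam"]);Rt=R.from_quat(st["tcp_rot"]).as_matrix()
        return Rt@T[:3,3]+st["eef_pos"],Rt@T[:3,:3]@d
    r=np.array(c["rotation"]); M=R.from_quat(r).as_matrix()
    return np.array(c["eye"]),M@d
def plane(o,d,z): return o+d*(z-o[2])/d[2]
def tri(rays):
    A=np.zeros((3,3));b=np.zeros(3)
    for o,d in rays:
        d=d/np.linalg.norm(d);P=np.eye(3)-np.outer(d,d);A+=P;b+=P@o
    x=np.linalg.solve(A,b)
    return x,[np.linalg.norm(np.cross(x-o,d/np.linalg.norm(d))) for o,d in rays]
E
python3 - <<'E'
import cv2,numpy as np
from h import *
t=cv2.imread("pics/top0.png");s=cv2.imread("pics/scene0.png")
a=cv2.resize(t[226:296,223:293],(400,400),interpolation=cv2.INTER_CUBIC)
b=cv2.resize(s[190:260,307:377],(400,400),interpolation=cv2.INTER_CUBIC)
cv2.imwrite("pics/crop.png",np.hstack([a,b]))
print(tri([ray("top",258,256),ray("scene",343,209)]))
for n,u,v in(("yellow",270,325),("gear",400,217)):print(n,plane(*ray("top",u,v),.12))
E
```

```text
(array([0.51006468, 0.1648298 , 0.11247336]), [np.float64(0.0031951654300478483), np.float64(0.003195165430047702)])
yellow [0.33252357 0.13438323 0.12      ]
gear [ 0.5975686  -0.20504543  0.12      ]
```

View pics/crop.png

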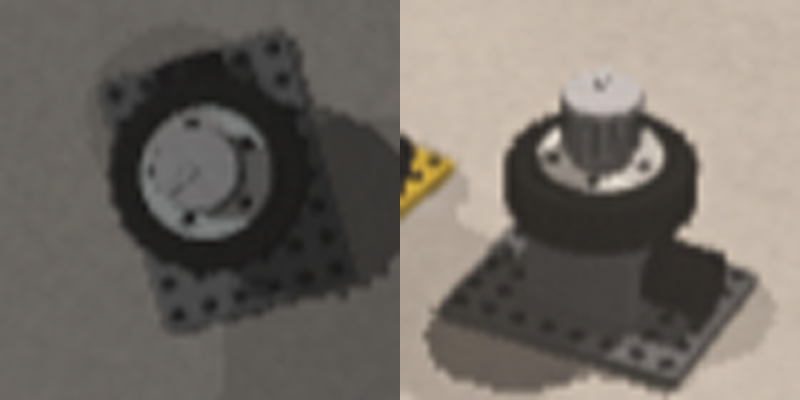

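Crop confirmed: black tyre, white hub disc, grey perforated plate and nut. The nut-top centre is at about (257.5,256.1) in the top view and (342.5,206.1) in the scene view.

```bash
python3 - <<'E'
from h import *
print(tri([ray("top",257.5,256.1),ray("scene",342.5,206.1)]), plane(*ray("top",257.5,256.1),.124),plane(*ray("scene",342.5,206.1),.124))
E
```

```text
(array([0.50897642, 0.16465254, 0.12150244]), [np.float64(0.002678208641257489), np.float64(0.0026782086412572804)]) [0.50695358 0.16241707 0.124     ] [0.51299327 0.1640437  0.124     ]
```

Emit:
step_arm(increments=[[[10,28.5,0],[0,0,0.12]],[[10,28.5,0],[0,0,0.12]],[[10,28.5,0],[0,0,0.12]],[[10,28.5,0],[0,0,0.12]],[[10,28.5,0],[0,0,0.12]],[[10,28.5,0],[0,0,0.12]],[[10,28.5,0],[0,0,0.12]],[[10,28.5,0],[0,0,0.12]]], fingers=1)

```text
time: 0.77
eef_pos: [0.3127, -0.4039, 0.2494]
tcp_rot: [0.791, 0.612, 0.0, -0.0]
contact_force: [1.0, 0.5, 0.2]
opening: 0.999
finger_force: 0.0
```

Emit:
step_arm(increments=[[[14,28,0],[0,0,0.12]],[[14,28,0],[0,0,0.12]],[[14,28,0],[0,0,0.12]],[[14,28,0],[0,0,0.12]],[[14,28,0],[0,0,0.12]],[[14,28,0],[0,0,0.12]],[[10,28,0],[0,0,0.12]],[[10,28,0],[0,0,0.12]]])

```text
time: 1.43
eef_pos: [0.4167, -0.18, 0.2496]
tcp_rot: [0.419, 0.908, 0.0, -0.0]
contact_force: [1.1, 0.0, 0.0]
opening: 1.001
finger_force: 0.0
```

Emit:
step_arm(increments=[[[8,28,0],[0,0,0.12]],[[8,28,0],[0,0,0.12]],[[8,28,0],[0,0,0.12]],[[8,28,0],[0,0,0.12]],[[8,28,0],[0,0,0.12]],[[8,28,0],[0,0,0.12]],[[8,28,0],[0,0,0.12]],[[8,28,0],[0,0,0.12]]])

```text
time: 2.1
eef_pos: [0.4804, 0.0439, 0.2496]
tcp_rot: [-0.048, 0.999, 0.0, -0.0]
contact_force: [0.3, -0.5, 0.5]
opening: 1.003
finger_force: 0.0
```

Emit:
step_arm(increments=[[[7,28,0],[0,0,0.12]],[[7,28,0],[0,0,0.12]],[[6,28,0],[0,0,0.12]],[[6,28,0],[0,0,0.12]],[[0,0,0],[0,0,0]],[[0,0,0],[0,0,0]]])

```text
time: 2.6
eef_pos: [0.5062, 0.1555, 0.2494]
tcp_rot: [-0.282, 0.959, -0.0, -0.001]
contact_force: [0.4, 0.1, 0.6]
opening: 0.996
finger_force: 0.0
```

```bash
python3 - <<'E'
from h import *
import json
s=readout.get_state();i=cams.read_camera("wrist")[:,:,::-1]
cv2.imwrite("pics/w1.png",i);json.dump({k:np.array(s[k]).tolist() for k in("eef_pos","tcp_rot","qpos")},open("w1.json","w"))
print(s["eef_pos"],s["tcp_rot"],s["qpos"],s["time"])
E
```

```text
[0.50623993 0.15545289 0.24935104] [-2.82181203e-01  9.59360864e-01 -4.24240491e-05 -7.07190202e-04] [ 1.06378775e-01 -3.49190165e-02  1.93212117e+00 -3.54843126e-04
  1.24576696e+00 -2.03643806e+00] 2.6
```

View pics/w1.png

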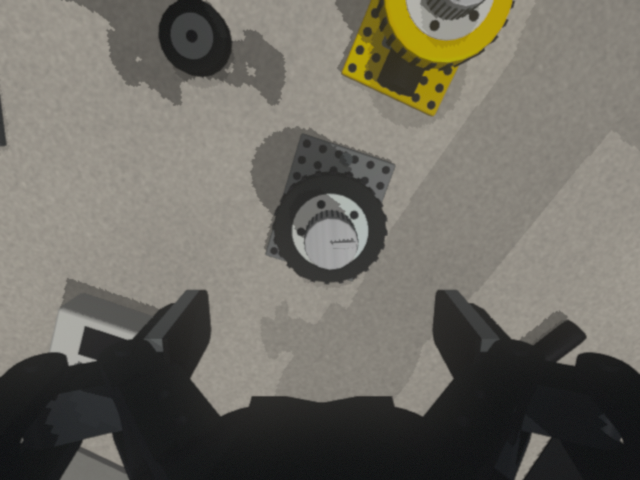

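Wrist view: the nut top is centred at about (331,243) with its rib pointing right to (355,240). The yellow look-alike and spare wheel are well above it in the image, and the controller is at lower left.

```bash
cat > nut.py <<'E'
from h import *
import json
def nut(img,guess,rad=32):
    g=cv2.cvtColor(img,cv2.COLOR_BGR2GRAY);u,v=guess
    x0,y0=int(u-2*rad),int(v-2*rad);c=cv2.resize(g[y0:y0+4*rad,x0:x0+4*rad],None,fx=4,fy=4,interpolation=cv2.INTER_CUBIC)
    h=cv2.HoughCircles(c,cv2.HOUGH_GRADIENT_ALT,1.5,10,param1=150,param2=.6,minRadius=int(rad*2.8),maxRadius=int(rad*5))
    return None if h is None else [(x0+(a+.5)/4-.5,y0+(b+.5)/4-.5,r/4) for a,b,r in h[0]]
E
python3 - <<'E'
from nut import *
s=json.load(open("w1.json"))
for k in s:s[k]=np.array(s[k])
print(nut(cv2.imread("pics/w1.png"),(331,243),28))
r=ray("wrist",331,243,s)
print(plane(*r,.125),tri([r,ray("top",257.5,256.1),ray("scene",342.5,206.1)]))
e=ray("wrist",355,240,s);d=plane(*e,.128)-plane(*r,.128);print("rib",np.arctan2(d[1],d[0]))
E
```

```text
[(np.float32(329.75), np.float32(242.5), np.float32(25.610209))]
[0.50759512 0.16575653 0.125     ] (array([0.50865192, 0.16547315, 0.12105419]), [np.float64(0.0010039783439989775), np.float64(0.0030779529232891345), np.float64(0.0023803825772601745)])
rib 2.2732454100241064
```

Emit:
step_arm(increments=[[[2,9.5,-10],[0,0,0]],[[0,0,-20],[0,0,0]],[[0,0,-20],[0,0,0]],[[0,0,-10],[0,0,0]],[[0,0,0],[0,0,0]],[[0,0,0],[0,0,0]]])

```text
time: 3.15
eef_pos: [0.5083, 0.1634, 0.1893]
tcp_rot: [-0.281, 0.96, 0.0, -0.001]
contact_force: [0.1, -0.3, -0.2]
opening: 0.999
finger_force: 0.0
```

```bash
python3 - <<'E'
from nut import *
s=readout.get_state();i=cams.read_camera("wrist")[:,:,::-1].copy()
cv2.imwrite("pics/w2.png",i);json.dump({k:np.array(s[k]).tolist() for k in("eef_pos","tcp_rot","qpos")},open("w2.json","w"))
print(s["eef_pos"],s["contact_force"])
c=cams.get_calibration("wrist")
T=np.array(c["T_tool_cam"]);p=R.from_quat(s["tcp_rot"]).inv().apply(np.array([.508,.1655,.125])-s["eef_pos"])
q=T[:3,:3].T@(p-T[:3,3]);g=(c["cx"]-q[0]/q[2]*c["fx"],c["cy"]+q[1]/q[2]*c["fy"]);print(g)
h=nut(i,g,34);print(h)
u,v=int(g[0]),int(g[1]);cv2.imwrite("pics/w2c.png",cv2.resize(i[v-75:v+75,u-75:u+75],(600,600),interpolation=cv2.INTER_CUBIC));print(u-75,v-75)
E
```

```text
[0.50829216 0.16338487 0.18933786] [ 0.07281043 -0.3318537  -0.22540362]
(np.float64(322.65497271913824), np.float64(264.37331408321324))
None
247 189
```

View pics/w2c.png

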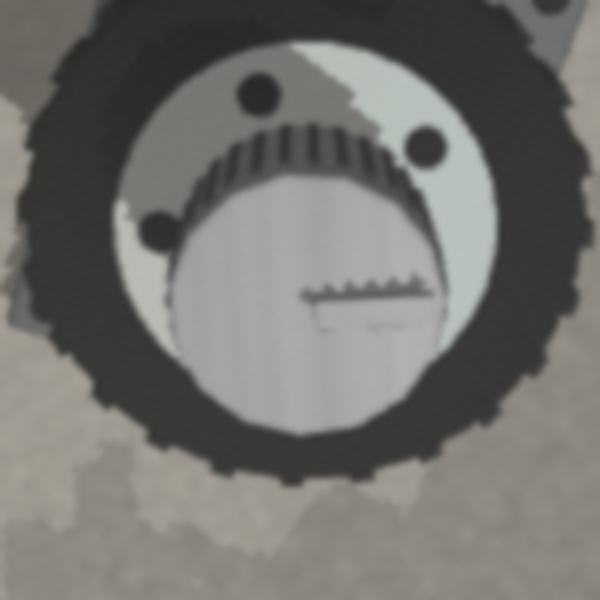

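Crop: the nut-top disc is centred at about (308,305) in the crop, i.e. pixel (324,265). The rib runs from the centre to the right at about (355,262). This matches the predicted position within 1.5 px.

```bash
python3 - <<'E'
from nut import *
L=[{k:np.array(v) for k,v in json.load(open(f"w{i}.json")).items()} for i in(1,2)]
a,b=ray("wrist",330.5,243,L[0]),ray("wrist",324,265.25,L[1])
print(tri([a,b]),tri([a,b,ray("top",257.5,256.1),ray("scene",342.5,206.1)]),plane(*b,.125))
r0,r1=plane(*ray("wrist",324,263.5,L[1]),.128),plane(*ray("wrist",355,262.5,L[1]),.128)
d=r1-r0;print("rib",np.arctan2(d[1],d[0]))
E
```

```text
(array([0.50605474, 0.16459515, 0.1319025 ]), [np.float64(0.000400360468069312), np.float64(0.0004003604680693597)]) (array([0.50879395, 0.16579985, 0.12121404]), [np.float64(0.00036945344055756), np.float64(0.0013471338599247795), np.float64(0.003450279413883554), np.float64(0.002040960193153859)]) [0.50803033 0.16637844 0.125     ]
rib 2.174301551319229
```

Emit:
step_arm(increments=[[[0,2.5,-15],[0,0,0]],[[0,0,-20],[0,0,0]],[[0,0,-20],[0,0,0]],[[0,0,-13],[0,0,0]],[[0,0,-5],[0,0,0]],[[0,0,0],[0,0,0]],[[0,0,0],[0,0,0]]])

```text
time: 3.78
eef_pos: [0.5096, 0.1664, 0.1184]
tcp_rot: [-0.281, 0.96, -0.0, 0.001]
contact_force: [0.9, -0.3, -0.1]
opening: 1.0
finger_force: 0.0
```

Emit:
step_arm(increments=[[[0,0,0],[0,0,0]],[[0,0,0],[0,0,0]],[[0,0,0],[0,0,0]],[[0,0,0],[0,0,0]],[[0,0,0],[0,0,0]],[[0,0,0],[0,0,0]],[[0,0,0],[0,0,0]],[[0,0,0],[0,0,0]]], fingers=-1, grip_force=40)

```text
time: 4.45
eef_pos: [0.5096, 0.1657, 0.1183]
tcp_rot: [-0.281, 0.96, -0.001, 0.001]
contact_force: [0.3, -4.4, 4.9]
opening: 0.431
finger_force: 40.1
```

```bash
cat > st.py <<'E'
from h import *
s=readout.get_state();x,y=s["tcp_rot"][:2]
print({k:np.round(s[k],3).tolist() for k in("time","eef_pos","contact_force","wrist_torque","finger_force","opening")},"q6",round(s["qpos"][5],3),"yaw",round(2*np.arctan2(y,x),3), "tau6",np.round(s["joint_efforts"][5],3))
E
python3 st.py
```

```text
{'time': 4.45, 'eef_pos': [0.51, 0.166, 0.118], 'contact_force': [0.305, -4.412, 4.939], 'wrist_torque': [-0.77, 0.05, 0.024], 'finger_force': 40.061, 'opening': 0.431} q6 -2.015 yaw 3.712 tau6 -0.014
```

Emit:
step_arm(increments=[[[0,0,-0.15],[0,0,-0.12]],[[0,0,-0.15],[0,0,-0.12]],[[0,0,-0.15],[0,0,-0.12]],[[0,0,-0.15],[0,0,-0.12]],[[0,0,-0.15],[0,0,-0.12]],[[0,0,-0.15],[0,0,-0.12]],[[0,0,-0.15],[0,0,-0.12]],[[0,0,-0.15],[0,0,-0.12]]])

```text
time: 5.12
eef_pos: [0.5096, 0.1662, 0.117]
tcp_rot: [0.196, 0.981, 0.0, 0.001]
contact_force: [0.6, -3.0, 6.8]
opening: 0.429
finger_force: 40.2
```

```bash
python3 st.py
```

```text
{'time': 5.117, 'eef_pos': [0.51, 0.166, 0.117], 'contact_force': [0.562, -2.951, 6.766], 'wrist_torque': [-0.433, 0.034, 0.095], 'finger_force': 40.235, 'opening': 0.429} q6 -1.049 yaw 2.746 tau6 -0.697
```

Emit:
step_arm(increments=[[[0,0,-0.15],[0,0,-0.12]],[[0,0,-0.15],[0,0,-0.12]],[[0,0,-0.15],[0,0,-0.12]],[[0,0,-0.15],[0,0,-0.12]],[[0,0,-0.15],[0,0,-0.12]],[[0,0,-0.15],[0,0,-0.12]]])

```text
time: 5.62
eef_pos: [0.5099, 0.1665, 0.1161]
tcp_rot: [0.529, 0.848, 0.001, 0.001]
contact_force: [0.9, -1.0, 4.0]
opening: 0.429
finger_force: 40.2
```

```bash
python3 st.py
```

```text
{'time': 5.617, 'eef_pos': [0.51, 0.166, 0.116], 'contact_force': [0.933, -1.035, 3.969], 'wrist_torque': [-0.31, -0.129, 0.073], 'finger_force': 40.151, 'opening': 0.429} q6 -0.329 yaw 2.026 tau6 -0.694
```

Emit:
step_arm(increments=[[[0,0,-0.12],[0,0,-0.1]],[[0,0,-0.12],[0,0,-0.1]],[[0,0,-0.12],[0,0,-0.1]],[[0,0,-0.12],[0,0,-0.1]]])

```text
time: 5.95
eef_pos: [0.51, 0.1675, 0.1158]
tcp_rot: [0.686, 0.728, 0.002, 0.001]
contact_force: [1.1, 9.2, 4.2]
opening: 0.429
finger_force: 40.2
```

```bash
python3 st.py
```

```text
{'time': 5.95, 'eef_pos': [0.51, 0.168, 0.116], 'contact_force': [1.126, 9.203, 4.23], 'wrist_torque': [1.398, -0.256, 0.971], 'finger_force': 40.229, 'opening': 0.429} q6 0.066 yaw 1.63 tau6 0.397
```

Emit:
step_arm(increments=[[[0,0,0],[0,0,-0.08]],[[0,0,0],[0,0,-0.05]],[[0,0,0],[0,0,0]],[[0,0,0],[0,0,0]],[[0,0,0],[0,0,0]],[[0,0,0],[0,0,0]]])

```text
time: 6.45
eef_pos: [0.5103, 0.1684, 0.1158]
tcp_rot: [0.73, 0.683, 0.003, 0.0]
contact_force: [2.7, 5.0, 2.4]
opening: 0.43
finger_force: 40.2
```

```bash
python3 - <<'E'
exec(open("st.py").read())
i=cams.read_camera("wrist")[:,:,::-1]
cv2.imwrite("pics/w3c.png",cv2.resize(i[180:400,200:440],(720,600)[:2],interpolation=cv2.INTER_CUBIC))
E
```

```text
{'time': 6.45, 'eef_pos': [0.51, 0.168, 0.116], 'contact_force': [2.722, 4.986, 2.409], 'wrist_torque': [0.846, -0.446, 0.66], 'finger_force': 40.201, 'opening': 0.43} q6 0.193 yaw 1.504 tau6 0.643
```

View pics/w3c.png

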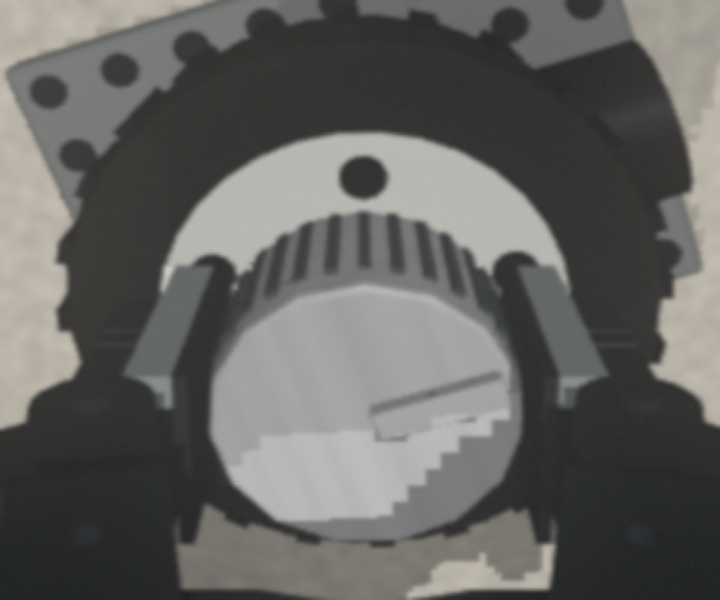

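Wrist crop: the pads are on both sides of the nut. The rib edge runs from crop (372,408) to (500,375), i.e. pixels (324,329.6) to (366.7,317.5). It is tilted against the gripper, so the pads slipped at the stop. Torque rose from 0.07 to 0.97 N m, so the nut is bottomed. Next I back it off 1.56 rad.

Emit:
step_arm(increments=[[[0,0,0.15],[0,0,0.12]],[[0,0,0.15],[0,0,0.12]],[[0,0,0.15],[0,0,0.12]],[[0,0,0.15],[0,0,0.12]],[[0,0,0.15],[0,0,0.12]],[[0,0,0.15],[0,0,0.12]],[[0,0,0.15],[0,0,0.12]],[[0,0,0.15],[0,0,0.12]]])

```text
time: 7.17
eef_pos: [0.5082, 0.1676, 0.1168]
tcp_rot: [0.331, 0.944, 0.001, -0.001]
contact_force: [-4.4, 0.2, 8.7]
opening: 0.428
finger_force: 40.8
```

Emit:
step_arm(increments=[[[0,0,0.15],[0,0,0.12]],[[0,0,0.15],[0,0,0.12]],[[0,0,0.15],[0,0,0.12]],[[0,0,0.15],[0,0,0.12]],[[0,0,0.15],[0,0,0.12]],[[0,0,0],[0,0,0]],[[0,0,0],[0,0,0]],[[0,0,0],[0,0,0]]])

```text
time: 7.83
eef_pos: [0.5077, 0.1662, 0.1175]
tcp_rot: [0.04, 0.999, -0.0, -0.002]
contact_force: [-5.9, -2.3, 9.7]
opening: 0.432
finger_force: 40.9
```

```bash
python3 - <<'E'
exec(open("st.py").read())
i=cams.read_camera("wrist")[:,:,::-1]
cv2.imwrite("pics/w4c.png",cv2.resize(i[180:400,200:440],(720,600),interpolation=cv2.INTER_CUBIC))
E
```

```text
{'time': 7.833, 'eef_pos': [0.508, 0.166, 0.118], 'contact_force': [-5.936, -2.26, 9.683], 'wrist_torque': [-0.451, 0.992, 0.014], 'finger_force': 40.923, 'opening': 0.432} q6 -1.365 yaw 3.062 tau6 0.033
```

View pics/w4c.png

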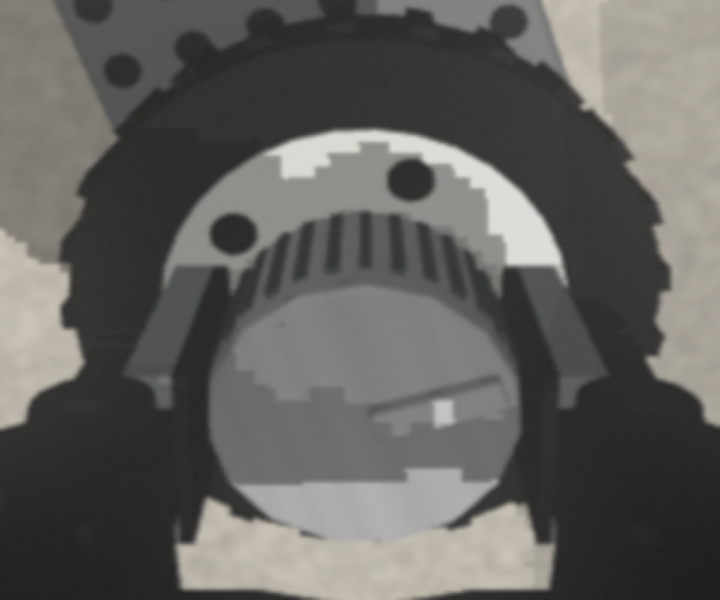

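The rib sits at the same place in the gripper as before, crop (372,410) to (500,377), so nothing slipped while backing off. Before handing in, I check the rib's world angles.

```bash
python3 - <<'E'
exec(open("st.py").read())
def rib(p,q,s,z):
    d=plane(*ray("wrist",*q,s),z)-plane(*ray("wrist",*p,s),z);return np.arctan2(d[1],d[0])%(2*np.pi)
import json
w2={k:np.array(v) for k,v in json.load(open("w2.json")).items()}
a=rib((247+305/4,189+297/4),(247+432/4,189+292/4),w2,.128)
b=rib((324,180+410/2.727),(366.7,180+377/2.727),s,.127)
print("start",a,"now",b,"stop",b-(3.062-1.504),"turned down",a-(b-1.558))
E
```

```text
{'time': 7.883, 'eef_pos': [0.508, 0.166, 0.118], 'contact_force': [-5.416, -3.882, 10.378], 'wrist_torque': [-0.47, 0.981, 0.076], 'finger_force': 40.923, 'opening': 0.429} q6 -1.365 yaw 3.062 tau6 0.035
start 2.1818221162960225 now 1.7984177956870926 stop 0.24041779568709276 turned down 1.94140432060893
```

The nut turned down 1.94 rad before it stopped, which fits the stated start range of at least 1.9 rad. It now stands about 1.56 rad up, gripped at 41 N.

```bash
python3 -c "
from plant import sign_off
print(sign_off())"
```

```text
the job is handed in; nothing more can be done
None
```

The wheel's nut was screwed down until it bottomed out, then backed off about 1.56 rad (a quarter turn), and the job was handed in with the gripper still holding it at about 41 N; no verdict was returned.

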